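Line up the trial hip cups by size

ROBOT

A 7-joint arm with a two-finger parallel gripper is mounted at the origin on the work surface. World frame = base frame: x ahead of the robot, y to its left, z up, the work surface at z = 0. Lengths are in m, angles in rad, forces in N, time in s.
With the tool pointing down it reaches from about 0.4 to 0.85 m from the base axis. Payload 4.4 kg.
Tool frame: the origin (TCP) lies on the centre line of the jaws, within the pads' length; the fingertips stand 22 mm ahead of it and the grasp point (between the pads) lies 3 mm ahead of it (arm.tcp_to_tips is the distance from the TCP to the fingertips, in m); z points along the fingers, y is the line along which they close (so a half turn about z gives the same grasp; the last joint's range is limited). The gripper opens to 94 mm and grips with 3 to 60 N. Pads are 16 mm wide; open, the fingers measure 119 mm over their backs; the gripper's body (75 mm by 177 mm) begins 78 mm behind the grasp point.
Start: joints at [-1.259, 0.628, 0.038, 1.517, -0.027, 0.996, -0.02], TCP at [0.24, 0.604, 0.227] pointing down, gripper open.
Joint ranges: [-3.06, 3.06], [-0.37, 2.12], [-1.25, 1.32], [0.18, 2.47], [-1.1, 4.24], [0.23, 1.98], [-2.94, 2.94]. Speed limits (rad/s): [2.57, 2.57, 3.14, 3.14, 3.14, 3.14, 3.14].

INTERFACE

Orientations are given as a rotation vector (axis times angle).
In Python, from plant import arm, eyes gives the robot as it stands.
- The arm moves only by the shell command python3 -m crank 'ROWS' [FORCE]. ROWS is JSON, a list of rows, each an object of numbers: "grip": the closure, from -1 (fully open) to 1 (shut); "tx", "ty", "tz": the shift along the tool's x, y, z in m; "turn": the turn about the tool's z in units of 8 degrees (1.0 is 8 degrees). A call has 1 to 20 rows; each row shifts and turns the commanded pose from where the row before left it, along the tool's axes as they then stand; what a row does not reach is not made up. A row lasts 1/10 s, in which the tool goes at most 50 mm and 8.59 degrees, less where a joint would pass 70% of its speed; a pose out of reach is approached as far as the arm can. A call with a gripper value outside its range is refused whole. The fingers move at their own pace and stop on an object; FORCE is the grip in N (left out, the last holds). Time passes only in rows, so rows that do not move let the fingers close. It gives the time, the measured TCP pose, the force, the opening and the grip force at its end, in the units of the state.
- arm.state(): the state, without advancing time (a new reading comes with each control period).
- eyes.grab_frame(name): name is "scene" or "top"; returns the picture (400x640x3 uint8, red, green, blue); there is no depth.
- eyes.get_calibration(name): a dict with "fx", "fy", "cx", "cy" (pixels), "R" (3x3) and "t" (3): a world point X has camera coordinates R X + t. Camera axes: x right, y down, z forward; pixel columns grow to the right and rows downward; lengths in m; the calibration is good to about 2 mm. A picture is of the moment at which its call begins. get_calibration takes no time and is no camera call.
- arm.finish_job(): hands the job in; it is judged then, once.
The state is a dict: "t": time; "joint_pos": joint angles; "joint_vel": joint speeds; "effort": joint torques, N m; "tool_pos": TCP position; "tcp_rot": TCP orientation; "force": force on the tool from outside, world axes, zero at the start; "moment": the same for the moment, N m; "opening": finger opening in m; "finger_force": force on a finger pad.
Only numpy, scipy, OpenCV 4.12 (cv2) and the standard library are available. Lean on these libraries where they do the work, as an engineer would, in place of code of your own. Each camera call takes 0.05 s, during which the arm holds its last target. There are 200 camera calls.

TASK

Put the four loose trial cups back on the sizing board in order of size, one centred on each white mark: the smallest next to the red end block, then each larger one in turn, the largest at the far end from it. Leave them all standing upright, rim down, and set them down gently, without dropping or throwing any.

Things in the scene. Friction and masses are not known exactly. Their poses are not given: they have to be found in the camera images.
- cup_blue_center (a point): blue trial cup (smallest), a solid loose plastic thimble shape: round, 38 mm across its straight skirt, which is 30 mm tall, domed above it to 44 mm in all; it stands rim down. Point on its upright axis, half-way up (22 mm above its flat underside); z is its axis, up. Weighs 40 to 200 g.
- cup_green_center (a point): green trial cup (second smallest), a solid loose plastic thimble shape: round, 46 mm across its straight skirt, which is 30 mm tall, domed above it to 47 mm in all; it stands rim down. Point on its upright axis, half-way up (23.5 mm above its flat underside); z is its axis, up. Weighs 40 to 200 g.
- cup_yellow_center (a point): yellow trial cup (second largest), a solid loose plastic thimble shape: round, 54 mm across its straight skirt, which is 30 mm tall, domed above it to 50 mm in all; it stands rim down. Point on its upright axis, half-way up (25 mm above its flat underside); z is its axis, up. Weighs 40 to 200 g.
- cup_black_center (a point): black trial cup (largest), a solid loose plastic thimble shape: round, 62 mm across its straight skirt, which is 30 mm tall, domed above it to 53 mm in all; it stands rim down. Point on its upright axis, half-way up (26.5 mm above its flat underside); z is its axis, up. Weighs 40 to 200 g.
- seat_1_top (a point): Flat white round mark, 68 mm across with a small dark dot in its middle, at one end of the row; one of four alike, 82 mm apart centre to centre in a straight line on a fixed aluminium board 384 x 90 mm. Point at the centre of its top face, 8 mm above the table (the mark is 2 mm thick on a 6 mm board, no rim or recess). x runs across the row, y along it from seat_4 to seat_1, z up.
- seat_2_top (a point): Flat white round mark, 68 mm across with a small dark dot in its middle, second in the row, next to seat_1; one of four alike, 82 mm apart centre to centre in a straight line on a fixed aluminium board 384 x 90 mm. Point at the centre of its top face, 8 mm above the table (the mark is 2 mm thick on a 6 mm board, no rim or recess). x runs across the row, y along it from seat_4 to seat_1, z up.
- seat_3_top (a point): Flat white round mark, 68 mm across with a small dark dot in its middle, third in the row, next to seat_4; one of four alike, 82 mm apart centre to centre in a straight line on a fixed aluminium board 384 x 90 mm. Point at the centre of its top face, 8 mm above the table (the mark is 2 mm thick on a 6 mm board, no rim or recess). x runs across the row, y along it from seat_4 to seat_1, z up.
- seat_4_top (a point): Flat white round mark, 68 mm across with a small dark dot in its middle, at the other end of the row; one of four alike, 82 mm apart centre to centre in a straight line on a fixed aluminium board 384 x 90 mm. Point at the centre of its top face, 8 mm above the table (the mark is 2 mm thick on a 6 mm board, no rim or recess). x runs across the row, y along it from seat_4 to seat_1, z up.
- red_block: Red end block fixed on the board just beyond one end seat (which end changes; a like grey block is at the other end), 76 mm across the board, 16 mm along the row, 18 mm high. Origin at the centre of its underside, in line with the row, 52 mm from the centre of the seat next to it.
Not all that is in view belongs to the job. What is shaped like the part that bears cup_black_center but purple is not meant.

How it is judged:
By the outcome, as a careful person would: the job done as asked, in the order asked, and still so for the second after the job is handed in, with the robot touching nothing.
It also fails if it takes over 96 s, if anything falls off the work surface, if the arm or the gripper's body presses on something with over 40 N, if the wrist force passes 120 N, or if a joint passes its speed limit or range.

## Working session

There is one attempt and no reset: what is moved stays moved. The work goes in short steps, Python scripts to look and compute and a shell command to move; the robot and the scene stay as the last step left them, time stands still between calls to the robot, and variables do not carry over. Pictures are saved under pics/ and viewed, at most 14 in all, crops included, and the job is handed in when it is done.

```bash
mkdir -p pics; ls; python3 - <<'E'
from plant import arm, eyes
import cv2
for n in("scene","top"):
    cv2.imwrite(f"pics/{n}0.png",eyes.grab_frame(n)[:,:,::-1]); c=eyes.get_calibration(n); print(n,c)
s=arm.state();print(s['t'],s['tool_pos'],s['tcp_rot'],s['opening'],s['force'])
E
```

```text
pics
scene {'fx': 473.98026149316235, 'fy': 473.98026149316235, 'cx': 322.63686965026454, 'cy': 206.40231913603176, 'R': array([[ 0.24838902,  0.96865899, -0.00162805],
       [ 0.82488374, -0.21240186, -0.52388191],
       [-0.50780873,  0.12878356, -0.85178935]]), 't': array([-0.14151443, -0.38478612,  1.26079054])}
top {'fx': 497.7505507309143, 'fy': 497.7505507309143, 'cx': 315.8653086805331, 'cy': 192.75181182292522, 'R': array([[-0.01167624, -0.99991752,  0.00535057],
       [-0.98258067,  0.01048096, -0.18554074],
       [ 0.18546936, -0.00742378, -0.982622  ]]), 't': array([0.01156032, 0.51680199, 1.09741109])}
0.1 [0.2395398  0.60365599 0.22667158] [-5.89852814e-01 -3.08543622e+00  2.59625610e-03] 0.09387702501052726 [-0.77439528 -1.54283237  0.42378704]
```

View pics/top0.png

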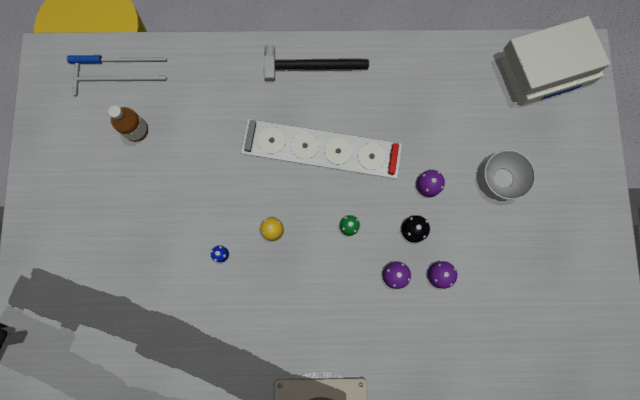

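View pics/scene0.png

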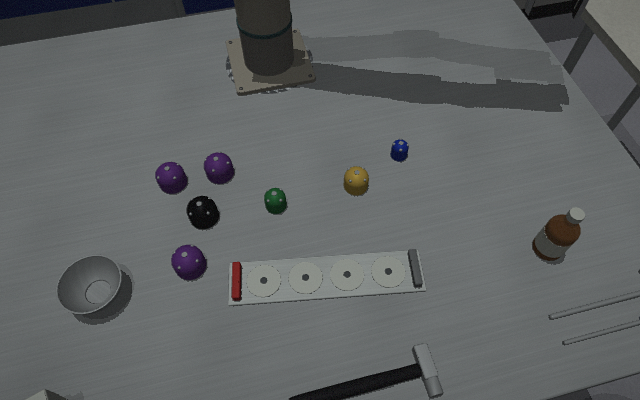

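The top view shows the board's dots at about (272,140), (305,146), (338,151) and (372,156), with red block (394,158) at the right-hand end. The cups are blue (220,254), yellow (272,229), green (350,225) and black (416,229). The three purple look-alikes, (431,183), (397,275) and (443,275), are not meant. I'll confirm this in an enlarged crop.

```bash
cat > h.py <<'E'
import numpy as np, cv2
from scipy.optimize import least_squares
from plant import arm, eyes
SZ={'blue':(38,44),'green':(46,47),'yellow':(54,50),'black':(62,53)}
CAL={n:eyes.get_calibration(n) for n in("scene","top")}
def proj(n,P):
    c=CAL[n];q=np.atleast_2d(P)@c['R'].T+c['t']
    return np.c_[c['fx']*q[:,0]/q[:,2]+c['cx'],c['fy']*q[:,1]/q[:,2]+c['cy']]
def ray(n,uv,z):
    c=CAL[n];d=c['R'].T@np.array([(uv[0]-c['cx'])/c['fx'],(uv[1]-c['cy'])/c['fy'],1]);o=-c['R'].T@c['t']
    return (o+d*(z-o[2])/d[2])[:2]
def model(name):
    d,h=SZ[name];r=d/2000;h/=1000;a=np.linspace(0,2*np.pi,48,endpoint=False);L=[]
    for t in np.r_[-1,np.linspace(0,np.pi/2,10)]:
        rr,z=(r,0) if t<0 else (r*np.cos(t),.03+(h-.03)*np.sin(t))
        L.append(np.c_[rr*np.cos(a),rr*np.sin(a),0*a+z])
    return np.vstack(L)
def cen(n,name,xy,z0):
    p=proj(n,model(name)+[*xy,z0]).astype(np.float32);h=cv2.convexHull(p);m=cv2.moments(h)
    return np.array([m['m10']/m['m00'],m['m01']/m['m00']]),m['m00']
def mask(img,name):
    H=cv2.cvtColor(img,cv2.COLOR_RGB2HSV);h,s,v=[H[:,:,i].astype(int) for i in range(3)]
    if name=='black': m=(v<50)
    else:
        lo,hi={'blue':(108,130),'green':(50,85),'yellow':(15,35)}[name]; m=(h>=lo)&(h<=hi)&(s>110)&(v>25)
    return cv2.morphologyEx(m.astype(np.uint8),cv2.MORPH_CLOSE,np.ones((3,3)))
def blob(img,name,uv):
    k,l,st,c=cv2.connectedComponentsWithStats(mask(img,name))
    i=min(range(1,k),key=lambda i:np.hypot(*(c[i]-uv))+(1e3 if st[i,4]<30 else 0))
    pts=np.argwhere(l==i)[:,::-1].astype(np.int32);hm=np.zeros(l.shape,np.uint8);cv2.fillConvexPoly(hm,cv2.convexHull(pts),1)
    m=cv2.moments(hm,True);return np.array([m['m10']/m['m00'],m['m01']/m['m00']]),m['m00']
def cup(name,xy0,z0=0,imgs=None,cams=("scene","top")):
    imgs=imgs or {n:eyes.grab_frame(n) for n in cams};out={}
    for n in cams:
        b,A=blob(imgs[n],name,cen(n,name,xy0,z0)[0])
        r=least_squares(lambda x:cen(n,name,x,z0)[0]-b,xy0)
        out[n]=(r.x.round(4),round(A),round(cen(n,name,r.x,z0)[1]))
    return out
E
python3 - <<'E'
from h import *
I={n:cv2.imread(f"pics/{n}0.png")[:,:,::-1].copy() for n in("scene","top")}
for k,uv in dict(blue=(220,254),yellow=(272,229),green=(350,225),black=(416,229)).items(): print(k,cup(k,ray("top",uv,.02),0,I))
for n,L in (("top",[(272,140),(305,146),(338,151),(372,156)]),("scene",[(388.5,271.5),(347,274.5),(305.5,277.5),(263.5,280.5)])):
    for p in L: print(n,ray(n,p,.008).round(4))
cv2.imwrite("pics/c1.png",cv2.resize(I["top"][110:190,235:405,::-1],None,fx=4.7,fy=4.7,interpolation=cv2.INTER_CUBIC))
cv2.imwrite("pics/c2.png",cv2.resize(I["top"][165:295,205:465,::-1],None,fx=3,fy=3,interpolation=cv2.INTER_CUBIC))
E
```

```text
blue {'scene': (array([0.3801, 0.2292]), 306, 327), 'top': (array([0.3821, 0.2301]), 232, 256)}
yellow {'scene': (array([0.4368, 0.1091]), 586, 611), 'top': (array([0.4386, 0.1103]), 434, 460)}
green {'scene': (array([ 0.443 , -0.0723]), 450, 489), 'top': (array([ 0.4446, -0.0714]), 305, 337)}
black {'scene': (array([ 0.4348, -0.2255]), 868, 861), 'top': (array([ 0.4352, -0.2245]), 598, 632)}
top [0.6562 0.1106]
top [0.6403 0.0305]
top [ 0.6269 -0.0494]
top [ 0.6136 -0.1314]
scene [0.6561 0.112 ]
scene [0.6419 0.031 ]
scene [ 0.6277 -0.0495]
scene [ 0.6134 -0.1304]
```

View pics/c1.png

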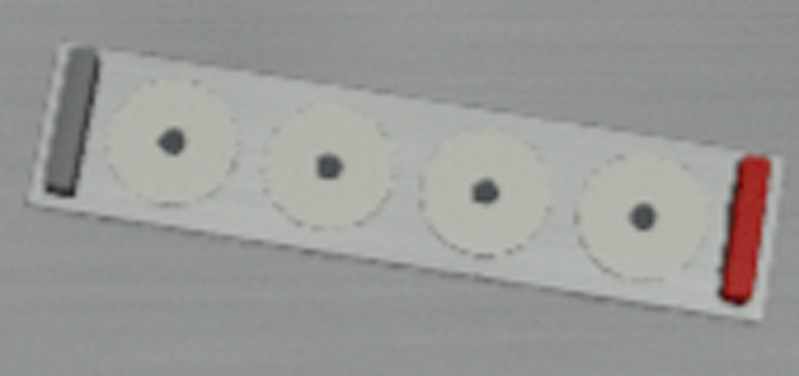

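View pics/c2.png

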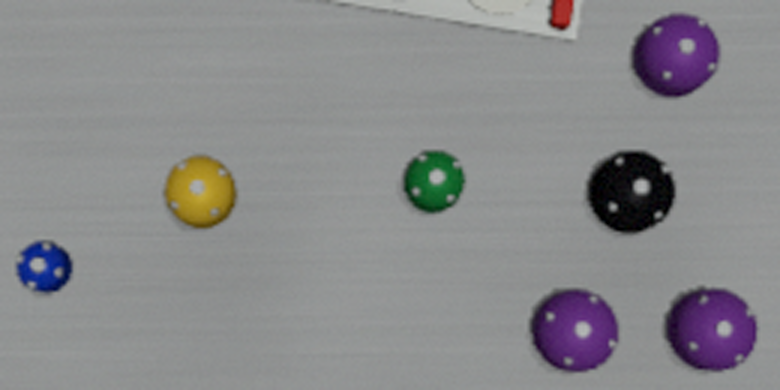

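The crops confirm the cups. The only black one is at crop (631,191), and the three other large ones are clearly purple. The red block is at the right-hand end, next to dot (643,216) in the first crop. Both cameras agree to about 2 mm, and the seat spacing comes out at 82 mm.

```bash
cat >> h.py <<'E'
from scipy.spatial.transform import Rotation as Ro
CUP=dict(blue=(.381,.2297),yellow=(.4377,.1097),green=(.4438,-.0718),black=(.435,-.225))
SEAT=dict(blue=(.6135,-.1308),green=(.6273,-.0497),yellow=(.6413,.0308),black=(.6557,.1114))
def go(xy,z,head):
    s=arm.state();R=Ro.from_rotvec(s['tcp_rot']).as_matrix();h=np.degrees(np.arctan2(R[1,1],R[0,1]))
    a=np.radians(head);y=np.array([np.cos(a),np.sin(a)]);x=np.array([-y[1],y[0]]);d=np.array(xy)-s['tool_pos'][:2]
    print("turn",round((h-head)/8,3),"then tx %.4f ty %.4f"%(d@x,d@y),"tz %.4f"%(s['tool_pos'][2]-z),"t",s['t'],"open",round(s['opening'],4),"tilt",R[2,:2].round(4))
E
python3 -c "
from h import *
go(CUP['blue'],.025,-10)
for uv in ((431,183),(397,275),(443,275)): print(ray('top',uv,.025).round(3))"
```

```text
turn 9.794 then tx -0.3437 ty 0.2042 tz 0.2017 t 0.1 open 0.0939 tilt [-0.     -0.0017]
[ 0.542 -0.267]
[ 0.328 -0.177]
[ 0.327 -0.282]
```

```bash
python3 -m crank '[{"turn":0.98},{"turn":0.98},{"turn":0.98},{"turn":0.98},{"turn":0.98},{"turn":0.98},{"turn":0.98},{"turn":0.98},{"turn":0.98},{"turn":0.97},{"tx":-0.034,"ty":0.020},{"tx":-0.034,"ty":0.020},{"tx":-0.034,"ty":0.020},{"tx":-0.034,"ty":0.020},{"tx":-0.034,"ty":0.020},{"tx":-0.034,"ty":0.020},{"tx":-0.034,"ty":0.020},{"tx":-0.034,"ty":0.020},{"tx":-0.034,"ty":0.020},{"tx":-0.034,"ty":0.020}]' 20; python3 -c "
from h import *
go(CUP['blue'],.025,-10)"
```

```text
turn 9.794 then tx -0.3437 ty 0.2042 tz 0.2017 t 0.1 open 0.0939 tilt [-0.     -0.0017]invalid input at $[0]: expected keys grip, tx, ty, tz, turn
```

```bash
python3 -m crank '[{"grip":-1,"tx":0,"ty":0,"tz":0,"turn":0.98},{"grip":-1,"tx":0,"ty":0,"tz":0,"turn":0.98},{"grip":-1,"tx":0,"ty":0,"tz":0,"turn":0.98},{"grip":-1,"tx":0,"ty":0,"tz":0,"turn":0.98},{"grip":-1,"tx":0,"ty":0,"tz":0,"turn":0.98},{"grip":-1,"tx":0,"ty":0,"tz":0,"turn":0.98},{"grip":-1,"tx":0,"ty":0,"tz":0,"turn":0.98},{"grip":-1,"tx":0,"ty":0,"tz":0,"turn":0.98},{"grip":-1,"tx":0,"ty":0,"tz":0,"turn":0.98},{"grip":-1,"tx":0,"ty":0,"tz":0,"turn":0.98},{"grip":-1,"tx":-0.034,"ty":0.02,"tz":0,"turn":0},{"grip":-1,"tx":-0.034,"ty":0.02,"tz":0,"turn":0},{"grip":-1,"tx":-0.034,"ty":0.02,"tz":0,"turn":0},{"grip":-1,"tx":-0.034,"ty":0.02,"tz":0,"turn":0},{"grip":-1,"tx":-0.034,"ty":0.02,"tz":0,"turn":0},{"grip":-1,"tx":-0.034,"ty":0.02,"tz":0,"turn":0},{"grip":-1,"tx":-0.034,"ty":0.02,"tz":0,"turn":0},{"grip":-1,"tx":-0.034,"ty":0.02,"tz":0,"turn":0},{"grip":-1,"tx":-0.034,"ty":0.02,"tz":0,"turn":0},{"grip":-1,"tx":-0.034,"ty":0.02,"tz":0,"turn":0}]' 20; python3 -c "
from h import *
go(CUP['blue'],.025,-10)"
```

```text
t: 2.1
tool_pos: [0.3775, 0.233, 0.2274]
tcp_rot: [-2.407, -2.019, 0.0]
force: [0.8, -0.6, -0.3]
opening: 0.0943
finger_force: 0.0
turn -0.003 then tx -0.0026 ty 0.0040 tz 0.2024 t 2.1 open 0.0943 tilt [-0.0001 -0.0002]
```

```bash
python3 -m crank '[{"grip":-1,"tx":-0.002,"ty":0.004,"tz":0.03,"turn":0},{"grip":-1,"tx":0,"ty":0,"tz":0.04,"turn":0},{"grip":-1,"tx":0,"ty":0,"tz":0.04,"turn":0},{"grip":-1,"tx":0,"ty":0,"tz":0.03,"turn":0},{"grip":-1,"tx":0,"ty":0,"tz":0,"turn":0},{"grip":-1,"tx":0,"ty":0,"tz":0,"turn":0}]'; python3 -c "
from h import *
go(CUP['blue'],.025,-10)"
```

```text
t: 2.7
tool_pos: [0.3809, 0.2315, 0.0876]
tcp_rot: [-2.408, -2.018, 0.002]
force: [1.7, 0.1, 0.8]
opening: 0.0941
finger_force: 0.0
turn -0.01 then tx -0.0018 ty 0.0004 tz 0.0626 t 2.7 open 0.0941 tilt [-0.0008 -0.0007]
```

Descend, close, lift.

```bash
python3 -m crank '[{"grip":-1,"tx":-0.002,"ty":0,"tz":0.02,"turn":0},{"grip":-1,"tx":0,"ty":0,"tz":0.02,"turn":0},{"grip":-1,"tx":0,"ty":0,"tz":0.013,"turn":0},{"grip":-1,"tx":0,"ty":0,"tz":0.008,"turn":0},{"grip":-1,"tx":0,"ty":0,"tz":0,"turn":0},{"grip":1,"tx":0,"ty":0,"tz":0,"turn":0},{"grip":1,"tx":0,"ty":0,"tz":0,"turn":0},{"grip":1,"tx":0,"ty":0,"tz":0,"turn":0},{"grip":1,"tx":0,"ty":0,"tz":0,"turn":0},{"grip":1,"tx":0,"ty":0,"tz":0,"turn":0},{"grip":1,"tx":0,"ty":0,"tz":0,"turn":0},{"grip":1,"tx":0,"ty":0,"tz":0,"turn":0},{"grip":1,"tx":0,"ty":0,"tz":0,"turn":0}]' 20; python3 -c "
from h import *
go(CUP['blue'],.025,-10);print(arm.state()['finger_force'])"
```

```text
t: 4.0
tool_pos: [0.3806, 0.2298, 0.0264]
tcp_rot: [2.408, 2.018, -0.0]
force: [0.2, -0.1, 0.2]
opening: 0.0373
finger_force: 20.0
turn -0.007 then tx -0.0001 ty 0.0004 tz 0.0014 t 4.0 open 0.0373 tilt [-0. -0.]
20.000043134205043
```

```bash
python3 -m crank '[{"grip":1,"tx":0,"ty":0,"tz":-0.015,"turn":0},{"grip":1,"tx":0,"ty":0,"tz":-0.03,"turn":0},{"grip":1,"tx":0,"ty":0,"tz":-0.03,"turn":0},{"grip":1,"tx":0,"ty":0,"tz":-0.025,"turn":0},{"grip":1,"tx":-0.026,"ty":0.024,"tz":0,"turn":0},{"grip":1,"tx":-0.026,"ty":0.024,"tz":0,"turn":0},{"grip":1,"tx":-0.026,"ty":0.024,"tz":0,"turn":0},{"grip":1,"tx":-0.026,"ty":0.024,"tz":0,"turn":0},{"grip":1,"tx":-0.026,"ty":0.024,"tz":0,"turn":0},{"grip":1,"tx":-0.026,"ty":0.024,"tz":0,"turn":0},{"grip":1,"tx":-0.026,"ty":0.024,"tz":0,"turn":0},{"grip":1,"tx":-0.026,"ty":0.024,"tz":0,"turn":0},{"grip":1,"tx":-0.026,"ty":0.024,"tz":0,"turn":0},{"grip":1,"tx":-0.026,"ty":0.024,"tz":0,"turn":0},{"grip":1,"tx":-0.026,"ty":0.024,"tz":0,"turn":0},{"grip":1,"tx":-0.026,"ty":0.024,"tz":0,"turn":0},{"grip":1,"tx":0,"ty":0,"tz":0,"turn":0},{"grip":1,"tx":0,"ty":0,"tz":0,"turn":0}]'; python3 -c "
from h import *
go(SEAT['blue'],.0345,-10)"
```

```text
t: 5.8
tool_pos: [0.6091, -0.1281, 0.1258]
tcp_rot: [-2.408, -2.016, 0.001]
force: [-0.8, 0.7, 0.1]
opening: 0.0375
finger_force: 20.0
turn -0.017 then tx -0.0018 ty 0.0048 tz 0.0913 t 5.8 open 0.0375 tilt [ 0.0001 -0.0015]
```

```bash
python3 -m crank '[{"grip":1,"tx":-0.002,"ty":0.005,"tz":0.02,"turn":0},{"grip":1,"tx":0,"ty":0,"tz":0.03,"turn":0},{"grip":1,"tx":0,"ty":0,"tz":0.02,"turn":0},{"grip":1,"tx":0,"ty":0,"tz":0.01,"turn":0},{"grip":1,"tx":0,"ty":0,"tz":0,"turn":0},{"grip":1,"tx":0,"ty":0,"tz":0,"turn":0}]'; python3 -c "
from h import *
go(SEAT['blue'],.0345,-10)"
```

```text
t: 6.4
tool_pos: [0.6146, -0.1299, 0.0471]
tcp_rot: [2.406, 2.019, 0.001]
force: [-0.1, -0.5, -0.7]
opening: 0.0376
finger_force: 20.0
turn -0.001 then tx -0.0011 ty -0.0009 tz 0.0126 t 6.4 open 0.0376 tilt [0.0002 0.0006]
```

```bash
python3 -m crank '[{"grip":1,"tx":-0.001,"ty":-0.001,"tz":0.004,"turn":0},{"grip":1,"tx":0,"ty":0,"tz":0.003,"turn":0},{"grip":1,"tx":0,"ty":0,"tz":0.002,"turn":0},{"grip":1,"tx":0,"ty":0,"tz":0,"turn":0},{"grip":1,"tx":0,"ty":0,"tz":0,"turn":0}]'; python3 -c "
from h import *
go(SEAT['blue'],.0345,-10)"
```

```text
t: 6.9
tool_pos: [0.6132, -0.1313, 0.0375]
tcp_rot: [-2.407, -2.018, -0.0]
force: [-0.4, 0.1, -0.5]
opening: 0.0374
finger_force: 20.0
turn -0.006 then tx 0.0005 ty 0.0002 tz 0.0030 t 6.9 open 0.0374 tilt [0. 0.]
```

```bash
python3 -m crank '[{"grip":1,"tx":0,"ty":0,"tz":0.001,"turn":0},{"grip":1,"tx":0,"ty":0,"tz":0.001,"turn":0},{"grip":1,"tx":0,"ty":0,"tz":0.001,"turn":0},{"grip":1,"tx":0,"ty":0,"tz":0,"turn":0},{"grip":1,"tx":0,"ty":0,"tz":0,"turn":0}]'; python3 -c "
from h import *
go(SEAT['blue'],.0345,-10)"
```

```text
t: 7.4
tool_pos: [0.6132, -0.1313, 0.0345]
tcp_rot: [2.407, 2.018, 0.0]
force: [-0.3, -0.4, 1.2]
opening: 0.0377
finger_force: 20.0
turn -0.006 then tx 0.0005 ty 0.0002 tz 0.0000 t 7.4 open 0.0377 tilt [0. 0.]
```

```bash
python3 -m crank '[{"grip":1,"tx":0,"ty":0,"tz":0.0005,"turn":0},{"grip":1,"tx":0,"ty":0,"tz":0,"turn":0},{"grip":0.2,"tx":0,"ty":0,"tz":0,"turn":0},{"grip":-0.2,"tx":0,"ty":0,"tz":0,"turn":0},{"grip":-0.6,"tx":0,"ty":0,"tz":0,"turn":0},{"grip":-1,"tx":0,"ty":0,"tz":0,"turn":0},{"grip":-1,"tx":0,"ty":0,"tz":0,"turn":0},{"grip":-1,"tx":0,"ty":0,"tz":0,"turn":0},{"grip":-1,"tx":0,"ty":0,"tz":0,"turn":0},{"grip":-1,"tx":0,"ty":0,"tz":-0.02,"turn":0},{"grip":-1,"tx":0,"ty":0,"tz":-0.035,"turn":0},{"grip":-1,"tx":0,"ty":0,"tz":-0.035,"turn":0},{"grip":-1,"tx":0,"ty":0,"tz":0,"turn":0}]'; python3 -c "
from h import *
go(CUP['green'],.026,-10)"
```

```text
t: 8.7
tool_pos: [0.6163, -0.1326, 0.1286]
tcp_rot: [2.402, 2.014, 0.008]
force: [0.5, 0.3, 0.3]
opening: 0.0939
finger_force: 0.0
turn -0.008 then tx 0.0299 ty -0.1804 tz 0.1026 t 8.7 open 0.0939 tilt [-0.0006  0.0086]
```

```bash
python3 -m crank '[{"grip":-1,"tx":0.005,"ty":-0.03,"tz":0,"turn":0},{"grip":-1,"tx":0.005,"ty":-0.03,"tz":0,"turn":0},{"grip":-1,"tx":0.005,"ty":-0.03,"tz":0,"turn":0},{"grip":-1,"tx":0.005,"ty":-0.03,"tz":0,"turn":0},{"grip":-1,"tx":0.005,"ty":-0.03,"tz":0,"turn":0},{"grip":-1,"tx":0.005,"ty":-0.028,"tz":0,"turn":0},{"grip":-1,"tx":0,"ty":0,"tz":0.02,"turn":0},{"grip":-1,"tx":0,"ty":0,"tz":0.01,"turn":0},{"grip":-1,"tx":0,"ty":0,"tz":0,"turn":0},{"grip":-1,"tx":0,"ty":0,"tz":0,"turn":0}]'; python3 - <<'E'
from h import *
go(CUP['green'],.026,-10)
print(cup('blue',SEAT['blue'],.008),cup('green',CUP['green'],0,None,('scene',)))
E
```

```text
t: 9.7
tool_pos: [0.4436, -0.0711, 0.0937]
tcp_rot: [2.408, 2.018, -0.001]
force: [-0.1, -0.5, 0.0]
opening: 0.0939
finger_force: 0.0
turn -0.009 then tx -0.0006 ty 0.0003 tz 0.0677 t 9.7 open 0.0939 tilt [-0.0004 -0.0002]
{'scene': (array([ 0.612, -0.131]), 397, 420), 'top': (array([ 0.617 , -0.1333]), 167, 252)} {'scene': (array([ 0.4472, -0.0725]), 396, 490)}
```

```bash
python3 -m crank '[{"grip":-1,"tx":0,"ty":0,"tz":0.02,"turn":0},{"grip":-1,"tx":0,"ty":0,"tz":0.025,"turn":0},{"grip":-1,"tx":0,"ty":0,"tz":0.015,"turn":0},{"grip":-1,"tx":0,"ty":0,"tz":0.007,"turn":0},{"grip":-1,"tx":0,"ty":0,"tz":0,"turn":0},{"grip":1,"tx":0,"ty":0,"tz":0,"turn":0},{"grip":1,"tx":0,"ty":0,"tz":0,"turn":0},{"grip":1,"tx":0,"ty":0,"tz":0,"turn":0},{"grip":1,"tx":0,"ty":0,"tz":0,"turn":0},{"grip":1,"tx":0,"ty":0,"tz":0,"turn":0},{"grip":1,"tx":0,"ty":0,"tz":0,"turn":0},{"grip":1,"tx":0,"ty":0,"tz":0,"turn":0}]'; python3 -c "
from h import *
go(SEAT['green'],.0345,-10);print(arm.state()['finger_force'])"
```

```text
t: 11.05
tool_pos: [0.4434, -0.0707, 0.0271]
tcp_rot: [2.407, 2.018, 0.0]
force: [0.4, 0.1, 0.3]
opening: 0.0456
finger_force: 20.0
turn -0.006 then tx 0.0526 ty 0.1775 tz -0.0074 t 11.05 open 0.0456 tilt [-0.      0.0005]
20.000295750796795
```

```bash
python3 -m crank '[{"grip":1,"tx":0,"ty":0,"tz":-0.015,"turn":0},{"grip":1,"tx":0,"ty":0,"tz":-0.03,"turn":0},{"grip":1,"tx":0,"ty":0,"tz":-0.03,"turn":0},{"grip":1,"tx":0,"ty":0,"tz":-0.025,"turn":0},{"grip":1,"tx":0.009,"ty":0.03,"tz":0,"turn":0},{"grip":1,"tx":0.009,"ty":0.03,"tz":0,"turn":0},{"grip":1,"tx":0.009,"ty":0.03,"tz":0,"turn":0},{"grip":1,"tx":0.009,"ty":0.03,"tz":0,"turn":0},{"grip":1,"tx":0.009,"ty":0.03,"tz":0,"turn":0},{"grip":1,"tx":0.008,"ty":0.0275,"tz":0,"turn":0},{"grip":1,"tx":0,"ty":0,"tz":0,"turn":0},{"grip":1,"tx":0,"ty":0,"tz":0.03,"turn":0},{"grip":1,"tx":0,"ty":0,"tz":0.03,"turn":0},{"grip":1,"tx":0,"ty":0,"tz":0.02,"turn":0},{"grip":1,"tx":0,"ty":0,"tz":0,"turn":0},{"grip":1,"tx":0,"ty":0,"tz":0,"turn":0},{"grip":1,"tx":0,"ty":0,"tz":0,"turn":0}]'; python3 -c "
from h import *
go(SEAT['green'],.0351,-10)"
```

```text
t: 12.75
tool_pos: [0.6278, -0.0498, 0.0483]
tcp_rot: [2.407, 2.017, 0.002]
force: [0.3, 0.3, -0.8]
opening: 0.0458
finger_force: 20.0
turn -0.008 then tx 0.0001 ty -0.0005 tz 0.0132 t 12.75 open 0.0458 tilt [-0.      0.0019]
```

```bash
python3 -m crank '[{"grip":1,"tx":0.001,"ty":-0.0005,"tz":0.005,"turn":0},{"grip":1,"tx":0,"ty":0,"tz":0.003,"turn":0},{"grip":1,"tx":0,"ty":0,"tz":0.002,"turn":0},{"grip":1,"tx":0,"ty":0,"tz":0.001,"turn":0},{"grip":1,"tx":0,"ty":0,"tz":0,"turn":0},{"grip":1,"tx":0,"ty":0,"tz":0,"turn":0}]'; python3 -c "
from h import *
go(SEAT['green'],.0351,-10)"
```

```text
t: 13.35
tool_pos: [0.6269, -0.0484, 0.036]
tcp_rot: [2.407, 2.018, -0.0]
force: [-1.2, -0.6, 0.2]
opening: 0.046
finger_force: 20.0
turn -0.006 then tx -0.0012 ty 0.0006 tz 0.0009 t 13.35 open 0.046 tilt [-0.0001  0.0001]
```

```bash
python3 -m crank '[{"grip":1,"tx":0,"ty":0.0005,"tz":0.0005,"turn":0},{"grip":1,"tx":0,"ty":0,"tz":0.0005,"turn":0},{"grip":1,"tx":0,"ty":0,"tz":0.0005,"turn":0},{"grip":1,"tx":0,"ty":0,"tz":0,"turn":0},{"grip":1,"tx":0,"ty":0,"tz":0,"turn":0}]'; python3 -m crank '[{"grip":-0.1,"tx":0,"ty":0,"tz":0,"turn":0},{"grip":-0.4,"tx":0,"ty":0,"tz":0,"turn":0},{"grip":-0.7,"tx":0,"ty":0,"tz":0,"turn":0},{"grip":-1,"tx":0,"ty":0,"tz":0,"turn":0},{"grip":-1,"tx":0,"ty":0,"tz":0,"turn":0},{"grip":-1,"tx":0,"ty":0,"tz":0,"turn":0},{"grip":-1,"tx":0,"ty":0,"tz":0,"turn":0},{"grip":-1,"tx":0,"ty":0,"tz":-0.02,"turn":0},{"grip":-1,"tx":0,"ty":0,"tz":-0.035,"turn":0},{"grip":-1,"tx":0,"ty":0,"tz":-0.035,"turn":0},{"grip":-1,"tx":0,"ty":0,"tz":0,"turn":0},{"grip":-1,"tx":0,"ty":0,"tz":0,"turn":0}]';python3 -c "
from h import *
go(CUP['yellow'],.026,-10)"
```

```text
t: 13.85
tool_pos: [0.6275, -0.0485, 0.0351]
tcp_rot: [2.407, 2.018, 0.001]
force: [-1.9, 0.2, 4.6]
opening: 0.0459
finger_force: 20.0
t: 15.05
tool_pos: [0.6277, -0.0483, 0.1251]
tcp_rot: [2.407, 2.018, 0.002]
force: [-0.1, 0.6, 0.6]
opening: 0.0943
finger_force: 0.0
turn -0.004 then tx 0.1226 ty -0.2145 tz 0.0991 t 15.05 open 0.0943 tilt [0.0005 0.0013]
```

```bash
python3 -m crank '[{"grip":-1,"tx":0.0175,"ty":-0.0306,"tz":0,"turn":0},{"grip":-1,"tx":0.0175,"ty":-0.0306,"tz":0,"turn":0},{"grip":-1,"tx":0.0175,"ty":-0.0306,"tz":0,"turn":0},{"grip":-1,"tx":0.0175,"ty":-0.0306,"tz":0,"turn":0},{"grip":-1,"tx":0.0175,"ty":-0.0306,"tz":0,"turn":0},{"grip":-1,"tx":0.0175,"ty":-0.0306,"tz":0,"turn":0},{"grip":-1,"tx":0.0175,"ty":-0.0306,"tz":0,"turn":0},{"grip":-1,"tx":0,"ty":0,"tz":0.02,"turn":0},{"grip":-1,"tx":0,"ty":0,"tz":0.01,"turn":0},{"grip":-1,"tx":0,"ty":0,"tz":0,"turn":0},{"grip":-1,"tx":0,"ty":0,"tz":0,"turn":0}]'; python3 - <<'E'
from h import *
go(CUP['yellow'],.026,-10)
I={n:eyes.grab_frame(n) for n in("scene","top")}
print(cup('blue',SEAT['blue'],.008,I),cup('green',SEAT['green'],.008,I))
E
```

```text
t: 16.15
tool_pos: [0.4381, 0.1085, 0.0941]
tcp_rot: [2.409, 2.016, -0.002]
force: [-0.5, -0.8, -0.2]
opening: 0.094
finger_force: 0.0
turn -0.019 then tx 0.0011 ty -0.0006 tz 0.0681 t 16.15 open 0.094 tilt [-0.001  -0.0005]
{'scene': (array([ 0.612 , -0.1309]), 396, 420), 'top': (array([ 0.6135, -0.1306]), 217, 252)} {'scene': (array([ 0.6256, -0.0494]), 519, 571), 'top': (array([ 0.6273, -0.0495]), 304, 350)}
```

```bash
python3 -m crank '[{"grip":-1,"tx":0.001,"ty":-0.0005,"tz":0.02,"turn":0},{"grip":-1,"tx":0,"ty":0,"tz":0.025,"turn":0},{"grip":-1,"tx":0,"ty":0,"tz":0.015,"turn":0},{"grip":-1,"tx":0,"ty":0,"tz":0.007,"turn":0},{"grip":-1,"tx":0,"ty":0,"tz":0,"turn":0},{"grip":1,"tx":0,"ty":0,"tz":0,"turn":0},{"grip":1,"tx":0,"ty":0,"tz":0,"turn":0},{"grip":1,"tx":0,"ty":0,"tz":0,"turn":0},{"grip":1,"tx":0,"ty":0,"tz":0,"turn":0},{"grip":1,"tx":0,"ty":0,"tz":0,"turn":0},{"grip":1,"tx":0,"ty":0,"tz":0,"turn":0},{"grip":1,"tx":0,"ty":0,"tz":0,"turn":0}]'; python3 -c "
from h import *
go(CUP['yellow'],.026,-10);go(SEAT['yellow'],.0345,-10)"
```

```text
t: 17.45
tool_pos: [0.4377, 0.1107, 0.0277]
tcp_rot: [2.407, 2.018, 0.001]
force: [0.5, 0.3, 3.0]
opening: 0.0537
finger_force: 20.0
turn -0.006 then tx -0.0010 ty 0.0002 tz 0.0017 t 17.45 open 0.0537 tilt [0.0003 0.0004]
turn -0.006 then tx -0.0433 ty 0.2144 tz -0.0068 t 17.45 open 0.0537 tilt [0.0003 0.0004]
```

```bash
python3 -m crank '[{"grip":1,"tx":0,"ty":0,"tz":-0.015,"turn":0},{"grip":1,"tx":0,"ty":0,"tz":-0.03,"turn":0},{"grip":1,"tx":0,"ty":0,"tz":-0.03,"turn":0},{"grip":1,"tx":0,"ty":0,"tz":-0.025,"turn":0},{"grip":1,"tx":-0.006,"ty":0.0306,"tz":0,"turn":0},{"grip":1,"tx":-0.006,"ty":0.0306,"tz":0,"turn":0},{"grip":1,"tx":-0.006,"ty":0.0306,"tz":0,"turn":0},{"grip":1,"tx":-0.006,"ty":0.0306,"tz":0,"turn":0},{"grip":1,"tx":-0.006,"ty":0.0306,"tz":0,"turn":0},{"grip":1,"tx":-0.006,"ty":0.0306,"tz":0,"turn":0},{"grip":1,"tx":-0.006,"ty":0.0306,"tz":0,"turn":0},{"grip":1,"tx":0,"ty":0,"tz":0,"turn":0},{"grip":1,"tx":0,"ty":0,"tz":0.03,"turn":0},{"grip":1,"tx":0,"ty":0,"tz":0.03,"turn":0},{"grip":1,"tx":0,"ty":0,"tz":0.02,"turn":0},{"grip":1,"tx":0,"ty":0,"tz":0,"turn":0},{"grip":1,"tx":0,"ty":0,"tz":0,"turn":0},{"grip":1,"tx":0,"ty":0,"tz":0,"turn":0}]'; python3 -c "
from h import *
go(SEAT['yellow'],.0357,-10)"
```

```text
t: 19.25
tool_pos: [0.6417, 0.0319, 0.0488]
tcp_rot: [2.406, 2.018, 0.002]
force: [0.0, -0.3, -0.3]
opening: 0.0533
finger_force: 20.0
turn -0.005 then tx -0.0011 ty -0.0002 tz 0.0131 t 19.25 open 0.0533 tilt [0.0003 0.0017]
```

```bash
python3 -m crank '[{"grip":1,"tx":0,"ty":0,"tz":0.005,"turn":0},{"grip":1,"tx":0,"ty":0,"tz":0.003,"turn":0},{"grip":1,"tx":0,"ty":0,"tz":0.002,"turn":0},{"grip":1,"tx":0,"ty":0,"tz":0.001,"turn":0},{"grip":1,"tx":0,"ty":0,"tz":0,"turn":0},{"grip":1,"tx":0,"ty":0,"tz":0,"turn":0}]'; python3 -c "
from h import *
go(SEAT['yellow'],.0357,-10)"
```

```text
t: 19.85
tool_pos: [0.6411, 0.0318, 0.0365]
tcp_rot: [2.407, 2.018, 0.0]
force: [-0.5, -0.4, -1.0]
opening: 0.0538
finger_force: 20.0
turn -0.007 then tx -0.0010 ty 0.0004 tz 0.0008 t 19.85 open 0.0538 tilt [0.     0.0001]
```

```bash
python3 -m crank '[{"grip":1,"tx":0,"ty":0,"tz":0.0005,"turn":0},{"grip":1,"tx":0,"ty":0,"tz":0.0005,"turn":0},{"grip":1,"tx":0,"ty":0,"tz":0.0003,"turn":0},{"grip":1,"tx":0,"ty":0,"tz":0,"turn":0},{"grip":1,"tx":0,"ty":0,"tz":0,"turn":0}]'; python3 -m crank '[{"grip":-0.2,"tx":0,"ty":0,"tz":0,"turn":0},{"grip":-0.5,"tx":0,"ty":0,"tz":0,"turn":0},{"grip":-0.8,"tx":0,"ty":0,"tz":0,"turn":0},{"grip":-1,"tx":0,"ty":0,"tz":0,"turn":0},{"grip":-1,"tx":0,"ty":0,"tz":0,"turn":0},{"grip":-1,"tx":0,"ty":0,"tz":0,"turn":0},{"grip":-1,"tx":0,"ty":0,"tz":0,"turn":0},{"grip":-1,"tx":0,"ty":0,"tz":-0.02,"turn":0},{"grip":-1,"tx":0,"ty":0,"tz":-0.035,"turn":0},{"grip":-1,"tx":0,"ty":0,"tz":-0.035,"turn":0},{"grip":-1,"tx":0,"ty":0,"tz":0,"turn":0},{"grip":-1,"tx":0,"ty":0,"tz":0,"turn":0}]';python3 -c "
from h import *
go(CUP['black'],.028,-90);print(arm.state()['joint_pos'])"
```

```text
t: 20.35
tool_pos: [0.6412, 0.0319, 0.0357]
tcp_rot: [2.407, 2.018, 0.001]
force: [-1.8, 1.1, 5.4]
opening: 0.0537
finger_force: 20.0
t: 21.55
tool_pos: [0.6413, 0.0321, 0.1258]
tcp_rot: [2.407, 2.018, 0.002]
force: [1.4, -0.6, -0.5]
opening: 0.0939
finger_force: 0.0
turn 9.996 then tx -0.2063 ty 0.2571 tz 0.0978 t 21.55 open 0.0939 tilt [0.0007 0.0012]
[-0.40216462  0.79689379  0.53960144  1.64427126 -0.51438633  0.84463747
  0.17757904]
```

```bash
python3 -m crank '[{"grip":-1,"tx":0,"ty":0,"tz":0,"turn":1},{"grip":-1,"tx":0,"ty":0,"tz":0,"turn":1},{"grip":-1,"tx":0,"ty":0,"tz":0,"turn":1},{"grip":-1,"tx":0,"ty":0,"tz":0,"turn":1},{"grip":-1,"tx":0,"ty":0,"tz":0,"turn":1},{"grip":-1,"tx":0,"ty":0,"tz":0,"turn":1},{"grip":-1,"tx":0,"ty":0,"tz":0,"turn":1},{"grip":-1,"tx":0,"ty":0,"tz":0,"turn":1},{"grip":-1,"tx":0,"ty":0,"tz":0,"turn":1},{"grip":-1,"tx":0,"ty":0,"tz":0,"turn":1},{"grip":-1,"tx":-0.0229,"ty":0.0286,"tz":0,"turn":0},{"grip":-1,"tx":-0.0229,"ty":0.0286,"tz":0,"turn":0},{"grip":-1,"tx":-0.0229,"ty":0.0286,"tz":0,"turn":0},{"grip":-1,"tx":-0.0229,"ty":0.0286,"tz":0,"turn":0},{"grip":-1,"tx":-0.0229,"ty":0.0286,"tz":0,"turn":0},{"grip":-1,"tx":-0.0229,"ty":0.0286,"tz":0,"turn":0},{"grip":-1,"tx":-0.0229,"ty":0.0286,"tz":0,"turn":0},{"grip":-1,"tx":-0.0229,"ty":0.0286,"tz":0,"turn":0},{"grip":-1,"tx":-0.0229,"ty":0.0286,"tz":0,"turn":0},{"grip":-1,"tx":0,"ty":0,"tz":0,"turn":0}]'; python3 -m crank '[{"grip":-1,"tx":0,"ty":0,"tz":0.01,"turn":0},{"grip":-1,"tx":0,"ty":0,"tz":0.01,"turn":0},{"grip":-1,"tx":0,"ty":0,"tz":0,"turn":0},{"grip":-1,"tx":0,"ty":0,"tz":0,"turn":0}]'; python3 - <<'E'
from h import *
go(CUP['black'],.028,-90);print(arm.state()['joint_pos'])
I={n:eyes.grab_frame(n) for n in("scene","top")}
for k in('blue','green','yellow'):print(k,cup(k,SEAT[k],.008,I))
cv2.imwrite("pics/s1.png",cv2.resize(I["scene"][120:320,120:440,::-1],None,fx=2.5,fy=2.5))
E
```

```text
t: 23.55
tool_pos: [0.4305, -0.2293, 0.1247]
tcp_rot: [3.139, -0.015, -0.005]
force: [0.8, -0.2, 0.4]
opening: 0.0941
finger_force: 0.0
t: 23.95
tool_pos: [0.4349, -0.2243, 0.1043]
tcp_rot: [-3.141, -0.002, 0.002]
force: [-0.3, 0.8, 0.9]
opening: 0.0942
finger_force: 0.0
turn 0.007 then tx 0.0001 ty 0.0007 tz 0.0763 t 23.95 open 0.0942 tilt [-0.0015 -0.0007]
[-0.0902708   0.75182174  0.80527659  2.08371814 -0.8814272   0.69179015
 -0.25772017]
blue {'scene': (array([ 0.612, -0.131]), 397, 420), 'top': (array([ 0.622 , -0.1336]), 114, 252)}
green {'scene': (array([ 0.6257, -0.0494]), 519, 571), 'top': (array([ 0.6389, -0.0503]), 144, 350)}
yellow {'scene': (array([0.6393, 0.0308]), 721, 753), 'top': (array([0.6542, 0.0223]), 156, 469)}
```

View pics/s1.png

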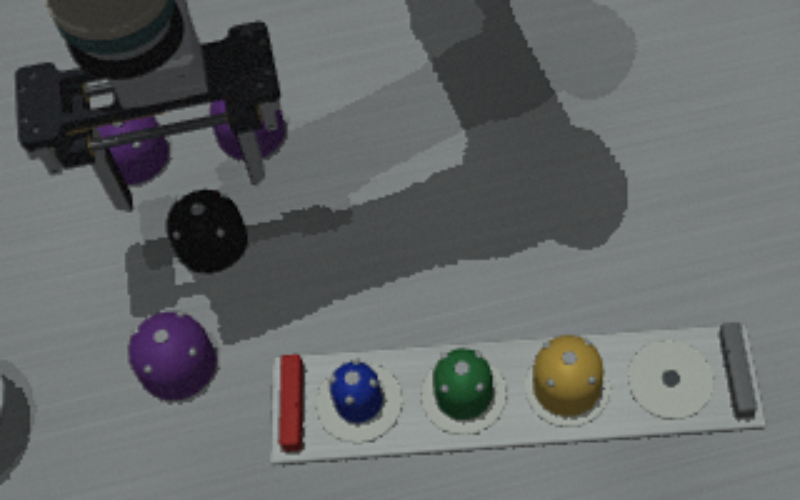

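The crop shows blue (355,392), green (462,385) and yellow (568,377) standing centred on their marks. The gripper is over the black cup (207,231), and the seat at (671,378) is still empty.

```bash
python3 -m crank '[{"grip":-1,"tx":0,"ty":0.0005,"tz":0.02,"turn":0},{"grip":-1,"tx":0,"ty":0,"tz":0.025,"turn":0},{"grip":-1,"tx":0,"ty":0,"tz":0.02,"turn":0},{"grip":-1,"tx":0,"ty":0,"tz":0.01,"turn":0},{"grip":-1,"tx":0,"ty":0,"tz":0,"turn":0},{"grip":1,"tx":0,"ty":0,"tz":0,"turn":0},{"grip":1,"tx":0,"ty":0,"tz":0,"turn":0},{"grip":1,"tx":0,"ty":0,"tz":0,"turn":0},{"grip":1,"tx":0,"ty":0,"tz":0,"turn":0},{"grip":1,"tx":0,"ty":0,"tz":0,"turn":0},{"grip":1,"tx":0,"ty":0,"tz":0,"turn":0},{"grip":1,"tx":0,"ty":0,"tz":0,"turn":0}]'; python3 -m crank '[{"grip":1,"tx":0,"ty":0,"tz":-0.015,"turn":0},{"grip":1,"tx":0,"ty":0,"tz":-0.03,"turn":0},{"grip":1,"tx":0,"ty":0,"tz":-0.03,"turn":0},{"grip":1,"tx":0,"ty":0,"tz":-0.025,"turn":0},{"grip":1,"tx":0,"ty":0,"tz":0,"turn":-1},{"grip":1,"tx":0,"ty":0,"tz":0,"turn":-1},{"grip":1,"tx":0,"ty":0,"tz":0,"turn":-1},{"grip":1,"tx":0,"ty":0,"tz":0,"turn":-1},{"grip":1,"tx":0,"ty":0,"tz":0,"turn":-1},{"grip":1,"tx":0,"ty":0,"tz":0,"turn":-1},{"grip":1,"tx":0,"ty":0,"tz":0,"turn":-1},{"grip":1,"tx":0,"ty":0,"tz":0,"turn":-1},{"grip":1,"tx":0,"ty":0,"tz":0,"turn":-1},{"grip":1,"tx":0,"ty":0,"tz":0,"turn":-1},{"grip":1,"tx":0,"ty":0,"tz":0,"turn":0},{"grip":1,"tx":0,"ty":0,"tz":0,"turn":0}]';python3 -c "
from h import *
go(SEAT['black'],.036,-10)"
```

```text
t: 25.25
tool_pos: [0.435, -0.226, 0.0305]
tcp_rot: [3.141, -0.001, 0.001]
force: [-0.1, 1.4, 5.2]
opening: 0.0609
finger_force: 20.0
t: 26.85
tool_pos: [0.4344, -0.2257, 0.1299]
tcp_rot: [-2.41, -2.014, 0.0]
force: [0.1, -0.6, -1.5]
opening: 0.0612
finger_force: 20.0
turn -0.031 then tx 0.3704 ty 0.1594 tz 0.0939 t 26.85 open 0.0612 tilt [ 0.0004 -0.0006]
```

```bash
python3 -m crank '[{"grip":1,"tx":0.0309,"ty":0.0133,"tz":0,"turn":0},{"grip":1,"tx":0.0309,"ty":0.0133,"tz":0,"turn":0},{"grip":1,"tx":0.0309,"ty":0.0133,"tz":0,"turn":0},{"grip":1,"tx":0.0309,"ty":0.0133,"tz":0,"turn":0},{"grip":1,"tx":0.0309,"ty":0.0133,"tz":0,"turn":0},{"grip":1,"tx":0.0309,"ty":0.0133,"tz":0,"turn":0},{"grip":1,"tx":0.0309,"ty":0.0133,"tz":0,"turn":0},{"grip":1,"tx":0.0309,"ty":0.0133,"tz":0,"turn":0},{"grip":1,"tx":0.0309,"ty":0.0133,"tz":0,"turn":0},{"grip":1,"tx":0.0309,"ty":0.0133,"tz":0,"turn":0},{"grip":1,"tx":0.0309,"ty":0.0133,"tz":0,"turn":0},{"grip":1,"tx":0.0309,"ty":0.0133,"tz":0,"turn":0},{"grip":1,"tx":0,"ty":0,"tz":0,"turn":0},{"grip":1,"tx":0,"ty":0,"tz":0,"turn":0},{"grip":1,"tx":0,"ty":0,"tz":0.03,"turn":0},{"grip":1,"tx":0,"ty":0,"tz":0.03,"turn":0},{"grip":1,"tx":0,"ty":0,"tz":0.01,"turn":0},{"grip":1,"tx":0,"ty":0,"tz":0,"turn":0},{"grip":1,"tx":0,"ty":0,"tz":0,"turn":0},{"grip":1,"tx":0,"ty":0,"tz":0,"turn":0}]';python3 -c "
from h import *
go(SEAT['black'],.0385,-10)"
```

```text
t: 28.85
tool_pos: [0.6577, 0.1111, 0.0618]
tcp_rot: [2.407, 2.017, 0.003]
force: [0.7, -0.6, -2.6]
opening: 0.061
finger_force: 20.0
turn -0.01 then tx -0.0000 ty -0.0020 tz 0.0233 t 28.85 open 0.061 tilt [0.0006 0.0025]
```

```bash
python3 -m crank '[{"grip":1,"tx":0,"ty":-0.0015,"tz":0.01,"turn":0},{"grip":1,"tx":0,"ty":0,"tz":0.005,"turn":0},{"grip":1,"tx":0,"ty":0,"tz":0.003,"turn":0},{"grip":1,"tx":0,"ty":0,"tz":0.002,"turn":0},{"grip":1,"tx":0,"ty":0,"tz":0.001,"turn":0},{"grip":1,"tx":0,"ty":0,"tz":0,"turn":0},{"grip":1,"tx":0,"ty":0,"tz":0,"turn":0}]';python3 -c "
from h import *
go(SEAT['black'],.0385,-10);print(arm.state()['force'])"
```

```text
t: 29.55
tool_pos: [0.6553, 0.1117, 0.0393]
tcp_rot: [2.407, 2.018, 0.0]
force: [0.8, 0.3, -1.9]
opening: 0.061
finger_force: 20.0
turn -0.006 then tx -0.0002 ty 0.0005 tz 0.0008 t 29.55 open 0.061 tilt [0.     0.0002]
[ 0.83291884  0.34639348 -1.91957449]
```

```bash
python3 -m crank '[{"grip":1,"tx":0,"ty":0.0005,"tz":0.0005,"turn":0},{"grip":1,"tx":0,"ty":0,"tz":0.0005,"turn":0},{"grip":1,"tx":0,"ty":0,"tz":0.0003,"turn":0},{"grip":1,"tx":0,"ty":0,"tz":0,"turn":0},{"grip":1,"tx":0,"ty":0,"tz":0,"turn":0}]'
```

```text
t: 30.05
tool_pos: [0.6559, 0.1116, 0.0386]
tcp_rot: [2.407, 2.018, 0.001]
force: [-1.9, -0.3, 5.0]
opening: 0.0612
finger_force: 20.0
```

In contact. Release, rise and back away clear of the cameras' view.

```bash
python3 -m crank '[{"grip":-0.35,"tx":0,"ty":0,"tz":0,"turn":0},{"grip":-0.6,"tx":0,"ty":0,"tz":0,"turn":0},{"grip":-0.8,"tx":0,"ty":0,"tz":0,"turn":0},{"grip":-1,"tx":0,"ty":0,"tz":0,"turn":0},{"grip":-1,"tx":0,"ty":0,"tz":0,"turn":0},{"grip":-1,"tx":0,"ty":0,"tz":0,"turn":0},{"grip":-1,"tx":0,"ty":0,"tz":-0.02,"turn":0},{"grip":-1,"tx":0,"ty":0,"tz":-0.03,"turn":0},{"grip":-1,"tx":0,"ty":0,"tz":-0.04,"turn":0},{"grip":-1,"tx":0,"ty":0,"tz":-0.04,"turn":0},{"grip":-1,"tx":0.03,"ty":-0.03,"tz":0,"turn":0},{"grip":-1,"tx":0.03,"ty":-0.03,"tz":0,"turn":0},{"grip":-1,"tx":0.03,"ty":-0.03,"tz":0,"turn":0},{"grip":-1,"tx":0.03,"ty":-0.03,"tz":0,"turn":0},{"grip":-1,"tx":0.03,"ty":-0.03,"tz":0,"turn":0},{"grip":-1,"tx":0.03,"ty":-0.03,"tz":0,"turn":0},{"grip":-1,"tx":0.03,"ty":-0.03,"tz":0,"turn":0},{"grip":-1,"tx":0,"ty":0,"tz":0,"turn":0},{"grip":-1,"tx":0,"ty":0,"tz":0,"turn":0},{"grip":-1,"tx":0,"ty":0,"tz":0,"turn":0}]'; python3 - <<'E'
from h import *
I={n:eyes.grab_frame(n) for n in("scene","top")}
for k in SEAT:print(k,SEAT[k],cup(k,SEAT[k],.008,I))
a=[cv2.resize(I["top"][105:195,235:405,::-1],(760,400),interpolation=cv2.INTER_CUBIC),cv2.resize(I["scene"][240:310,220:430,::-1],(760,200),interpolation=cv2.INTER_CUBIC)]
cv2.imwrite("pics/f.png",np.vstack(a))
E
```

```text
t: 32.05
tool_pos: [0.4865, 0.3535, 0.1681]
tcp_rot: [2.408, 2.015, 0.0]
force: [-0.2, -0.5, 0.3]
opening: 0.0942
finger_force: 0.0
blue (0.6135, -0.1308) {'scene': (array([ 0.612, -0.131]), 397, 420), 'top': (array([ 0.6135, -0.1306]), 217, 252)}
green (0.6273, -0.0497) {'scene': (array([ 0.6256, -0.0494]), 518, 571), 'top': (array([ 0.6273, -0.0495]), 304, 350)}
yellow (0.6413, 0.0308) {'scene': (array([0.6393, 0.0308]), 721, 753), 'top': (array([0.6413, 0.0313]), 432, 468)}
black (0.6557, 0.1114) {'scene': (array([0.6544, 0.1113]), 947, 971), 'top': (array([0.656 , 0.1114]), 556, 609)}
```

View pics/f.png

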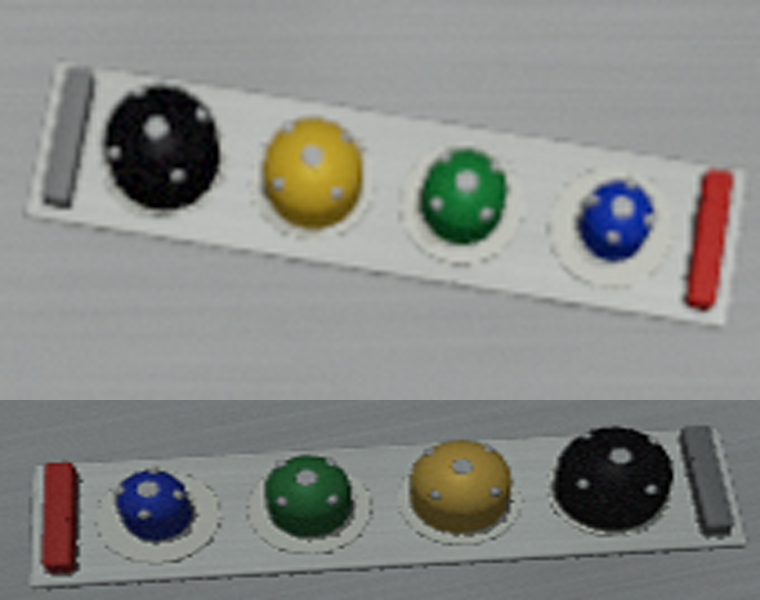

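All four cups stand upright and centred. From the red block they run blue (615,220), green (463,195), yellow (313,172) and black (162,147), each within about 2 mm of its mark.

```bash
python3 -c "
from plant import arm
print(arm.finish_job())"
```

```text
the job is handed in; nothing more can be done
None
```

The job is handed in at about 32 s: blue, green, yellow and black stand upright, rim down, in that order from the red block, each measured within about 2 mm of its mark's centre.

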